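# Unhitch a bicycle-trailer drawbar from its bench ball mount

### The job

Unhitch the short bicycle-trailer drawbar from the ball mount so that the ball can be inspected: pull the safety pin up out of the coupler and leave it in the tray that holds the other pins, not the one with the nuts. Then squeeze the spring latch's trigger all the way toward the fixed lifting handle while the coupler still sits on the ball, lift the drawbar straight up, and finish still holding it raised: roughly level, over its mount, about 10 cm higher than it sat. Leave the other things on the bench where they are.

Things in the scene. Friction and masses are not known exactly. Their poses are not given: they have to be found in the camera images.
- ball_mount: fixed bench mount: grey base plate 210 x 80 x 8 mm with a steel hitch ball (36 mm, flat underneath, 12 mm neck) and, 132 mm from it along +x, an open-topped channel in which the drawbar's tube lies. Origin on the bench under the ball, z up, x along the drawbar from the ball toward the tube's end. The ball's centre is 60 mm up.
- coupler (a point): middle of the coupler's socket on the drawbar; seated, it is at the ball's centre, 60 mm above the bench, with axes as the ball mount's (x toward the tube's end, z up). The coupler's top plate is 26 mm and the latch's top bar 30 mm (its boss round the pin 32 mm) above this point; the underside is 17 mm below it, so it must rise 35 mm to clear the ball.
- handle (a point): centre of the outer (+y) face of the fixed lifting handle, a dark upright plate on top of the coupler: 28 mm along x, 6 mm thick, standing from 26 to 66 mm above the coupler point; this point is 42 mm along x, 20 mm along +y and 48 mm above the coupler point. Same axes as the coupler.
- trigger (a point): centre of the outer (-y) face of the latch's trigger, a ribbed steel plate of the handle's size; latch shut, it is 53 mm from the handle point along -y. Only the trigger moves: squeezed, it comes 13 mm toward the handle, to a stop that leaves 40 mm over both plates; so jaws that close evenly belong centred 20 mm inside the handle's outer face. Squeezed so, both plates carry the drawbar.
- latch (a joint): travel of the spring latch across the coupler, m: 0 shut (jaw under the ball, drawbar cannot lift), 0.013 fully open (jaw clear of the ball; it must be nearly there). A spring drives it shut, about 5 N when shut and 10 N when open. While the safety pin is in, it moves only a few mm.
- pin_knob (a point): middle of the black knob (upright, 20 mm across, 18 mm tall) of the loose safety pin, 72 mm long, 35 g: 9 mm shank, its tip 63 mm below this point; an 18 mm collar rests on the boss 27 mm below it. It stands in a bore through latch bar and coupler, 88 mm along x and 14 mm along -y from the coupler point; pull it straight up at least 40 mm.
- pin: the same safety pin: this point is on its axis at the underside of the collar, half-way along its length, z along the pin toward the knob.
- pin_tray: fixed open tray 120 x 120 x 30 mm, walls and floor 3 mm, holding two more such pins lying along y in its -x half. Origin at the centre of its underside, z up.
- pin_tray_free (a point): on the inner floor of that tray, a free spot for the pin, 12 mm along +x from the tray's centre.
- nut_tray: the like tray, but holding five hexagon nuts; origin likewise. Which tray stands nearer the robot changes.
- tube: slim clear tube with a cap, lying flat, 16 x 101 x 15 mm; a bystander, to be left alone. Origin at the centre of its underside.
- flux_bottle: slim squeeze bottle, 24 mm across, 82 mm tall; a bystander, to be left alone. Origin at the centre of its underside.
- marker: marker pen lying flat, 14 x 152 x 12 mm; a bystander, to be left alone. Origin at the centre of its underside.
- coil_gauge: hand-held gauge standing on its foot, 57 x 58 x 109 mm; a bystander, to be left alone. Origin at the centre of its underside.
- drum_1: small sanding drum standing up, 18 mm across, 22 mm tall; a bystander, to be left alone. Origin at the centre of its underside.
- drum_2: small sanding drum standing up, 18 mm across, 22 mm tall; a bystander, to be left alone. Origin at the centre of its underside.
- drawbar: the loose drawbar: aluminium coupler 132 x 48 mm with a 30 mm square steel tube stub, 180 mm long overall, 0.4 to 0.65 kg with its latch, centre of mass about 50 mm from the coupler point along +x. Same origin and axes as the coupler point.

How it is judged:
By the outcome, as a careful person would: the job done as asked, in the order asked, and still so for the second after the job is handed in, while the arm keeps its last pose, push and grip.
It also fails if it takes over 51 s, if anything falls off the work surface, if the arm or the gripper's body presses on something with over 40 N, if the wrist force passes 120 N, or if a joint passes its speed limit or range.

### The arm

A 6-joint arm with a two-finger parallel gripper is mounted at the origin on a cart in front of the work surface, level with it; the furniture and walls round the work are solid. World frame = base frame: x ahead of the robot, y to its left, z up, the work surface at z = 0. Lengths are in m, angles in rad, forces in N, time in s.
With the tool pointing down it reaches from about 0.325 to 0.775 m from the base axis. Payload 5.5 kg.
Tool frame: the origin (TCP) lies at the very end of the fingers, on their centre line; the grasp point (between the pads) lies 19 mm behind it (arm.tcp_to_grasp is the distance from the TCP to the grasp point, in m); z points along the fingers, y is the direction in which the jaws open and shut (so a half turn about z gives the same grasp; the last joint's range is limited). The gripper opens to 85 mm and grips with 20 to 120 N. Pads are 22 mm wide; open, the fingers measure 114 mm over their backs; the gripper's body (76 mm by 85 mm) begins 54 mm behind the grasp point. The pads swing forward as they close: fully open they stand 13 mm farther back than shut.
Start: joints at [-1.345, 0.091, 1.231, -0, 1.82, -0.057], TCP at [0.167, -0.576, 0.231] pointing down, gripper open.
Joint ranges: [-2.87, 2.87], [-0.86, 2.18], [0.17, 2.46], [-1.51, 4.65], [0.06, 2.69], [-2.65, 2.65]. Speed limits (rad/s): [2.57, 2.57, 3.01, 3.14, 3.14, 3.14].

### API

Orientations are given as a unit quaternion [w, x, y, z].
In Python, from workcell import telemetry, vision, arm gives the robot as it stands.
- The arm moves only by the tool apply_moves, never from a script. Its argument "plan" is a list that holds one entry, the list of rows, each a list of 7 numbers: the shift along the tool's x, y, z in m, then the turn, a rotation vector about the tool's x, y, z in degrees, then the closure, from 0 (fully open) to 1 (shut). In form: [[[x, y, z, wx, wy, wz, claw], ...]]. A call has 1 to 12 rows; each row shifts and turns the commanded pose from where the row before left it, along the tool's axes as they then stand; what a row does not reach is not made up. A row lasts 1/10 s, in which the tool goes at most 50 mm and 8.59 degrees, less where a joint would pass 70% of its speed; a pose out of reach is approached as far as the arm can. A call with a gripper value outside its range is refused whole. The fingers move at their own pace and stop on an object; "grip_force" is the grip in N (left out, the last holds). Time passes only in rows, so rows that do not move let the fingers close. It gives the time, the measured TCP pose, the force and the opening at its end, in the units of the state.
- telemetry.read_state(): the state, without advancing time (a new reading comes with each control period).
- vision.read_camera(name): name is "scene" or "top"; returns (picture, depth): 420x560x3 uint8, red, green, blue; 420x560 float32, m along the optical axis (not along the pixel's ray), 0 where there is no reading.
- vision.camera_params(name): a dict with "fovy" (degrees; the focal length in pixels is half the picture's height over the tangent of half this angle, whatever the lens; pixels are square), "cx", "cy" (the principal point, pixels), "dist_coeffs" ([k1, k2, p1, p2, k3] as OpenCV has them; the pictures are not rectified), "R" (3x3) and "t" (3): a world point X has camera coordinates R X + t. Camera axes: x right, y down, z forward; pixel columns grow to the right and rows downward; lengths in m; the calibration is good to about 2 mm. A picture is of the moment at which its call begins. camera_params takes no time and is no camera call.
- arm.sign_off(): hands the job in, once; it reports no verdict.
The state is a dict: "clock": time; "qpos": joint angles; "dq": joint speeds; "joint_torque": joint torques, N m; "eef_pos": TCP position; "orientation": TCP orientation; "contact_force": force on the tool from outside, world axes, zero at the start; "moment": the same for the moment, N m; "opening": finger opening in m.
Only numpy, scipy, OpenCV 4.12 (cv2) and the standard library are available. Lean on these libraries where they do the work, as an engineer would, in place of code of your own. Each camera call takes 0.05 s, during which the arm holds its last target.

## Working session

There is one attempt and no reset: what is moved stays moved. The work goes in short steps, Python scripts to look and compute and a tool call to move; the robot and the scene stay as the last step left them, time stands still between calls to the robot, and variables do not carry over. Pictures are saved under pics/ and viewed, and the job is handed in when it is done.

Besides the shell and the picture viewer there is one more tool, called as name(argument=value, ...) on one line, values as JSON. apply_moves: Moves the arm, as the interface text tells. Its arguments: {"type":"object","properties":{"plan":{"type":"array"},"grip_force":{"type":"number"}},"required":["plan"]}

```bash
mkdir -p pics; ls; python3 - <<'E'
from workcell import telemetry, vision, arm
import cv2, numpy as np
for n in ("scene","top"):
    im,d=vision.read_camera(n)
    cv2.imwrite(f"pics/{n}0.png",im[:,:,::-1]); np.savez(f"pics/{n}0.npz",im=im,d=d)
    p=vision.camera_params(n); print(n,p)
print(telemetry.read_state(), arm.tcp_to_grasp)
E
```

```text
pics
scene {'fovy': 54.832112566056416, 'cx': 279.9521973090754, 'cy': 202.40967955874027, 'dist_coeffs': array([-0.02190561,  0.        ,  0.        ,  0.        ,  0.        ]), 'R': array([[-0.50074369, -0.86556187, -0.00764316],
       [-0.59982412,  0.35334855, -0.71788287],
       [ 0.62407274, -0.35489077, -0.69612194]]), 't': array([0.32505808, 0.36546283, 0.72225848])}
top {'fovy': 47.22735356108041, 'cx': 278.8668087980298, 'cy': 209.59439516538666, 'dist_coeffs': array([-0.00552119,  0.        ,  0.        ,  0.        ,  0.        ]), 'R': array([[ 0.01863762, -0.99927771,  0.03311652],
       [-0.99527113, -0.02170066, -0.09468078],
       [ 0.09533104, -0.0311953 , -0.99495671]]), 't': array([0.01768707, 0.54291777, 1.21073185])}
{'clock': 0.1, 'qpos': array([-1.34469566e+00,  9.18175406e-02,  1.23178299e+00,  8.45014642e-06,
        1.81982619e+00, -5.66864368e-02]), 'dq': array([ 0.00049586,  0.00163077, -0.00310076, -0.00165933,  0.00064416,
       -0.0011081 ]), 'joint_torque': array([ 3.90218236e-03, -4.60216892e+01, -4.19218361e+01,  1.34561647e-04,
        1.06449079e-02,  9.69371911e-06]), 'eef_pos': array([ 0.16736939, -0.57590863,  0.23023372]), 'orientation': array([-9.14093806e-04,  9.90020012e-01,  1.40923864e-01, -7.35055478e-05]), 'contact_force': array([0.49530936, 0.09208193, 0.36291429]), 'moment': array([-0.01374829, -0.01600197,  0.0257706 ]), 'opening': 0.08548985340195035} 0.0187
```

View pics/scene0.png

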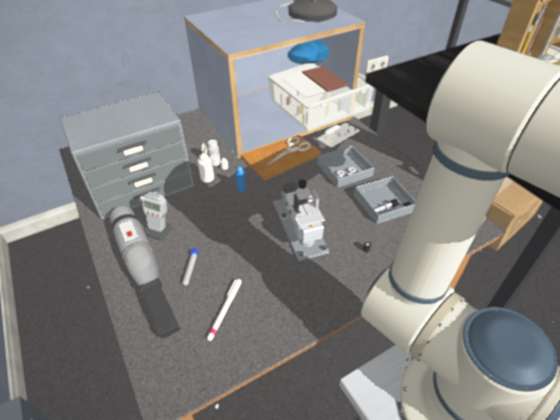

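View pics/top0.png

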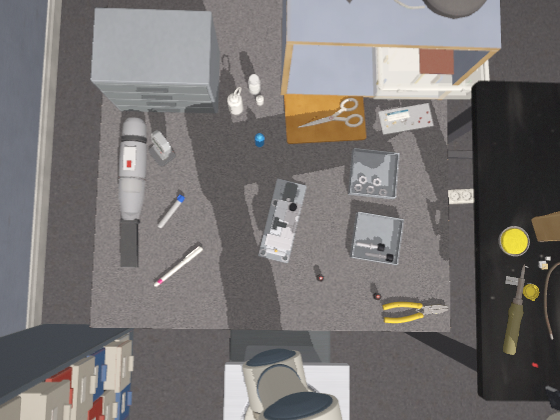

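The near tray (375,238 in top) holds pins, the far one (373,172) holds nuts. The mount is at about (283,222). I'll zoom in.

```bash
cat > h.py <<'E'
import cv2, numpy as np
from workcell import vision
def cam(n):
    p=vision.camera_params(n); f=210/np.tan(np.radians(p['fovy']/2))
    return np.array([[f,0,p['cx']],[0,f,p['cy']],[0,0,1.]]),np.array(p['dist_coeffs']),np.array(p['R']),np.array(p['t'])
def ray(n,uv):
    K,D,R,t=cam(n); q=cv2.undistortPoints(np.array([[uv]],float),K,D)[0,0]
    return -R.T@t, R.T@np.array([q[0],q[1],1.])
def onz(n,uv,z):
    c,d=ray(n,uv); return c+d*(z-c[2])/d[2]
def tri(a,b):
    c1,d1=ray("scene",a); c2,d2=ray("top",b)
    s=np.linalg.lstsq(np.c_[d1,-d2],c2-c1,rcond=None)[0]
    p,q=c1+s[0]*d1,c2+s[1]*d2
    return (p+q)/2,np.linalg.norm(p-q)
def proj(n,X):
    K,D,R,t=cam(n); return cv2.projectPoints(np.atleast_2d(X).astype(float),cv2.Rodrigues(R)[0],t,K,D)[0][:,0]
def cloud(n,d):
    K,D,R,t=cam(n); h,w=d.shape
    u,v=np.meshgrid(np.arange(w),np.arange(h))
    q=cv2.undistortPoints(np.stack([u,v],-1).reshape(-1,1,2).astype(float),K,D)[:,0].reshape(h,w,2)
    c=np.concatenate([q,np.ones((h,w,1))],-1)*d[...,None]
    return (c-t)@R
def zoom(im,x0,y0,x1,y1,s,fn):
    cv2.imwrite(fn,cv2.resize(im[y0:y1,x0:x1,::-1],None,fx=s,fy=s,interpolation=cv2.INTER_CUBIC))
E
python3 - <<'E'
from h import *
a=np.load("pics/top0.npz");zoom(a['im'],245,165,325,270,5.5,"pics/tz.png");zoom(a['im'],335,140,415,270,4.5,"pics/ttr.png")
P=cloud("top",a['d'])
np.set_printoptions(precision=3,suppress=True)
print(P[300,250],P[300,150], P[222,290])
b=np.load("pics/scene0.npz");zoom(b['im'],265,165,340,265,6,"pics/sz.png")
E
```

```text
[0.309 0.098 0.   ] [ 0.305  0.354 -0.002] [0.507 0.003 0.09 ]
```

View pics/tz.png

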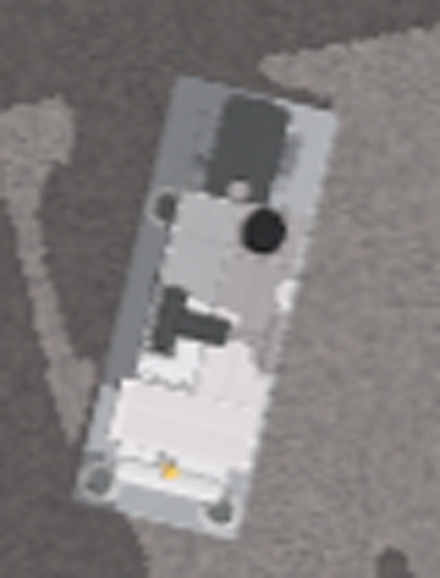

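View pics/sz.png

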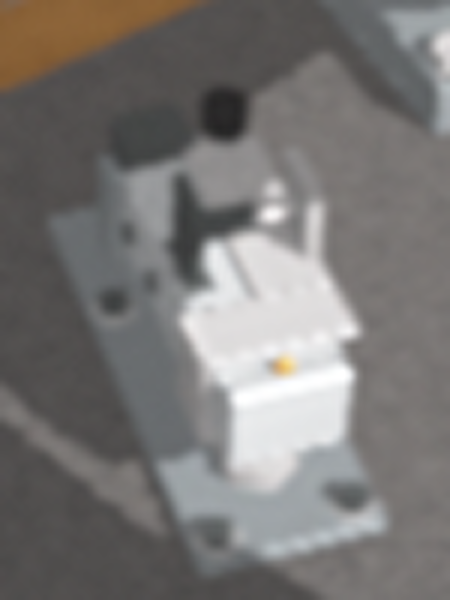

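View pics/ttr.png

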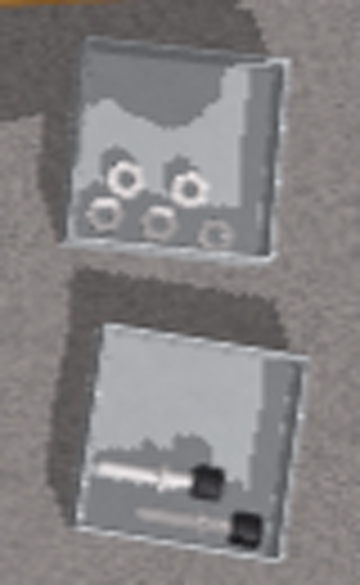

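Top zoom: plate corners at about (182,77), (337,117), (240,538), (77,497). The knob is at (263,230) and the dark handle at (180,320). Ball end is near the robot.

```bash
python3 - <<'E'
from h import *
np.set_printoptions(precision=4,suppress=True)
T=lambda U,x0,y0,s:((U[0]+.5)/s-.5+x0,(U[1]+.5)/s-.5+y0)
c=[onz("top",T(U,245,165,5.5),.008) for U in [(182,77),(337,117),(240,538),(77,497)]]
for p in c: print(p)
c=np.array(c)
print("sides",[np.linalg.norm(c[i]-c[i-1]) for i in range(4)], "mid",c.mean(0))
ax=(c[0]+c[1]-c[2]-c[3])[:2]; ang=np.arctan2(ax[1],ax[0]); print("ang deg",np.degrees(ang))
a=np.load("pics/top0.npz");b=np.load("pics/scene0.npz")
def dark(im,x0,y0,x1,y1,th):
    m=(im[y0:y1,x0:x1].max(2)<th).astype(np.uint8)
    n,l,s,cc=cv2.connectedComponentsWithStats(m)
    for i in range(1,n):
        if s[i,4]>8: print(s[i],cc[i]+[x0,y0])
print("top");dark(a['im'],285,195,302,216,60)
print("scene");dark(b['im'],294,176,310,192,60)
k,e=tri(T((224,112),265,165,6),T((263,231),245,165,5.5)); print("knob tri",k,e)
# expected knob mid z: collar rests boss 0.092+.027
R=np.array([[np.cos(ang),-np.sin(ang)],[np.sin(ang),np.cos(ang)]])
print("knob top plane",onz("top",T((263,230),245,165,5.5),.128), "z?")
kk=onz("top",T((263,231),245,165,5.5),.125)
ball=kk[:2]-R@[.088,-.014]; print("ball",ball,"mid->ball in mount", R.T@(ball-c.mean(0)[:2]))
P=cloud("top",a['d']); Q=cloud("scene",b['d'])
def bb(P,sel): 
    X=P[sel]; return X
for nm,C,d in(("top",P,a['d']),("scene",Q,b['d'])):
    L=(C[...,:2]-ball)@R; ok=(d>0)&(abs(L[...,0]-.088)<.02)&(abs(L[...,1]+.014)<.02)&(C[...,2]>.108)&(C[...,2]<.2)
    X=np.c_[L[ok],C[ok][:,2]]; print(nm,"knob pts",len(X),X.mean(0),X.min(0),X.max(0))
    ok=(d>0)&(abs(L[...,0]-.042)<.025)&(abs(L[...,1]-.017)<.012)&(C[...,2]>.1)&(C[...,2]<.2)
    X=np.c_[L[ok],C[ok][:,2]]; print(nm,"handle",len(X),X.mean(0),X.min(0),X.max(0))
    ok=(d>0)&(abs(L[...,0]-.042)<.025)&(abs(L[...,1]+.03)<.012)&(C[...,2]>.1)&(C[...,2]<.2)
    X=np.c_[L[ok],C[ok][:,2]]; print(nm,"trig",len(X),X.mean(0) if len(X) else '')
E
```

```text
[0.6258 0.0328 0.008 ]
[ 0.6083 -0.0417  0.008 ]
[0.4075 0.0014 0.008 ]
[0.4253 0.0783 0.008 ]
sides [np.float64(0.20564686063664706), np.float64(0.07646171651851685), np.float64(0.20531184773118788), np.float64(0.0789828572529389)] mid [0.5167 0.0177 0.008 ]
ang deg -12.449090368516847
top
[ 5  8  7  8 40] [292.55  206.575]
scene
[ 5  4  7  8 48] [301.875  183.2708]
knob tri [ 0.5413 -0.0002  0.121 ] 0.0005530006095423194
knob top plane [0.5409 0.     0.128 ] z?
ball [0.4578 0.0325] mid->ball in mount [-0.0607  0.0017]
top knob pts 58 [ 0.0879 -0.0133  0.1266] [ 0.0792 -0.0231  0.1131] [ 0.0971 -0.0038  0.1329]
top handle 54 [0.042  0.0144 0.1189] [0.0287 0.0052 0.107 ] [0.0554 0.0204 0.1297]
top trig 47 [ 0.0419 -0.0275  0.1197]
scene knob pts 68 [ 0.0855 -0.0116  0.1224] [ 0.0783 -0.0213  0.1108] [ 0.0974 -0.0028  0.1291]
scene handle 79 [0.0406 0.0174 0.1144] [0.0288 0.0051 0.1003] [0.0569 0.0218 0.1273]
scene trig 75 [ 0.0401 -0.0271  0.1151]
```

Measured: mount yaw −12.4°, ball (0.458, 0.0325), and knob (0.541, 0.000) with mid height ≈0.120 (0.119 expected). Handle and trigger clouds sit within 2 mm of where they should be. Next, the tray.

```bash
cat >> h.py <<'E'
def plan(target_p, target_R=None):
    from workcell import telemetry
    from scipy.spatial.transform import Rotation as Ro
    s=telemetry.read_state(); q=s['orientation']; R=Ro.from_quat([q[1],q[2],q[3],q[0]]).as_matrix()
    print("pos",s['eef_pos'],"tool shift mm",R.T@(np.array(target_p)-s['eef_pos'])*1000, "t",s['clock'],"F",s['contact_force'],"op",s['opening'])
    if target_R is not None: print("rotvec deg",np.degrees(Ro.from_matrix(R.T@target_R).as_rotvec()))
def Rdown(yaw):
    c,s=np.cos(np.radians(yaw)),np.sin(np.radians(yaw)); return np.array([[c,s,0],[s,-c,0],[0,0,-1.]])
np.set_printoptions(precision=4,suppress=True)
E
python3 - <<'E'
from h import *
T=lambda U,x0,y0,s:((U[0]+.5)/s-.5+x0,(U[1]+.5)/s-.5+y0)
c=np.array([onz("top",T(U,335,140,4.5),.03) for U in [(105,325),(307,355),(278,560),(75,530)]])
print(c,[np.linalg.norm(c[i]-c[i-1]) for i in range(4)]); m=c.mean(0)
ax=(c[0]+c[1]-c[2]-c[3])[:2]; an=np.arctan2(ax[1],ax[0]); ay=(c[0]+c[3]-c[1]-c[2])[:2];print("tray",m,np.degrees(an),np.degrees(np.arctan2(ay[1],ay[0])))
R=np.array([[np.cos(an),-np.sin(an)],[np.sin(an),np.cos(an)]])
for U in[(207,482),(247,528),(95,470),(137,515)]: print("pins local",R.T@(onz("top",T(U,335,140,4.5),.015)-m)[:2])
print("free",m[:2]+R@[.012,0])
plan([.5413,-.0002,.23],Rdown(-12.45)); 
E
```

```text
[[ 0.5407 -0.1752  0.03  ]
 [ 0.5259 -0.2919  0.03  ]
 [ 0.4086 -0.2746  0.03  ]
 [ 0.4235 -0.1584  0.03  ]] [np.float64(0.11836668472079961), np.float64(0.11763340876721463), np.float64(0.1185320180338696), np.float64(0.11708776284802899)]
tray [ 0.4747 -0.225   0.03  ] -8.275506844726054 82.75079127013659
pins local [-0.0202 -0.0157]
pins local [-0.0426 -0.0424]
pins local [-0.024   0.0495]
pins local [-0.0455  0.0217]
free [ 0.4865 -0.2267]
pos [ 0.1674 -0.5759  0.2302] tool shift mm [ 519.7213 -448.501     1.113 ] t 0.1 F [0.4953 0.0921 0.3629] op 0.08548985340195035
rotvec deg [-0.1043  0.0199 28.6526]
```

apply_moves(plan=[[[0.034, -0.029, 0, 0, 0, 0, 0], [0.034, -0.029, 0, 0, 0, 0, 0], [0.034, -0.029, 0, 0, 0, 0, 0], [0.034, -0.029, 0, 0, 0, 0, 0], [0.034, -0.029, 0, 0, 0, 0, 0], [0.034, -0.029, 0, 0, 0, 0, 0], [0.034, -0.029, 0, 0, 0, 0, 0], [0.034, -0.029, 0, 0, 0, 0, 0], [0.034, -0.029, 0, 0, 0, 0, 0], [0.034, -0.029, 0, 0, 0, 0, 0], [0.034, -0.029, 0, 0, 0, 0, 0], [0.034, -0.029, 0, 0, 0, 0, 0]]], grip_force=40)

```text
clock: 1.3
eef_pos: [0.4627, -0.1264, 0.231]
orientation: [-0.0, 0.99, 0.141, -0.0]
contact_force: [0.1, -1.5, -0.8]
opening: 0.0856
```

```bash
python3 -c "
from h import *
plan([.5413,-.0002,.23],Rdown(-12.45))"
```

```text
pos [ 0.4627 -0.1264  0.231 ] tool shift mm [110.7256 -99.2232   0.9832] t 1.3 F [ 0.1391 -1.5228 -0.8183] op 0.08555072237770184
rotvec deg [-0.0002  0.0118 28.6528]
```

apply_moves(plan=[[[0.037, -0.033, 0, 0, 0, 0, 0], [0.037, -0.033, 0, 0, 0, 0, 0], [0.037, -0.033, 0, 0, 0, 0, 0], [0, 0, 0, 0, 0, 7.2, 0], [0, 0, 0, 0, 0, 7.2, 0], [0, 0, 0, 0, 0, 7.2, 0], [0, 0, 0, 0, 0, 7.1, 0], [0, 0, 0, 0, 0, 0, 0], [0, 0, 0, 0, 0, 0, 0]]])

```text
clock: 2.2
eef_pos: [0.541, -0.0021, 0.2309]
orientation: [-0.0, 0.994, -0.107, -0.0]
contact_force: [0.2, 0.2, 0.7]
opening: 0.0854
```

```bash
python3 -c "
from h import *
plan([.5413,-.0002,.102],Rdown(-12.45))"
```

```text
pos [ 0.541  -0.0021  0.2309] tool shift mm [ -0.01    -1.9279 128.9343] t 2.2 F [0.2066 0.1724 0.6951] op 0.08536003662088644
rotvec deg [0.0026 0.0347 0.1431]
```

apply_moves(plan=[[[0, -0.002, 0.03, 0, 0, 0, 0], [0, 0, 0.035, 0, 0, 0, 0], [0, 0, 0.03, 0, 0, 0, 0], [0, 0, 0.02, 0, 0, 0, 0], [0, 0, 0.013, 0, 0, 0, 0], [0, 0, 0, 0, 0, 0, 0]]])

```text
clock: 2.8
eef_pos: [0.5404, -0.0002, 0.1012]
orientation: [0.0, 0.994, -0.108, -0.002]
contact_force: [-0.7, -0.1, 0.6]
opening: 0.0853
```

```bash
python3 - <<'E'
from h import *
plan([.5413,-.0002,.102],Rdown(-12.45))
for n in("scene","top"):
    im,d=vision.read_camera(n); cv2.imwrite(f"pics/{n}1.png",im[:,:,::-1])
    if n=="scene": zoom(im,240,100,380,260,4,"pics/s1z.png")
E
```

```text
pos [ 0.5404 -0.0002  0.1012] tool shift mm [ 0.8586 -0.1466 -0.8475] t 2.8 F [-0.7253 -0.1083  0.6188] op 0.08526796028942105
rotvec deg [0.0336 0.2077 0.0332]
```

View pics/s1z.png

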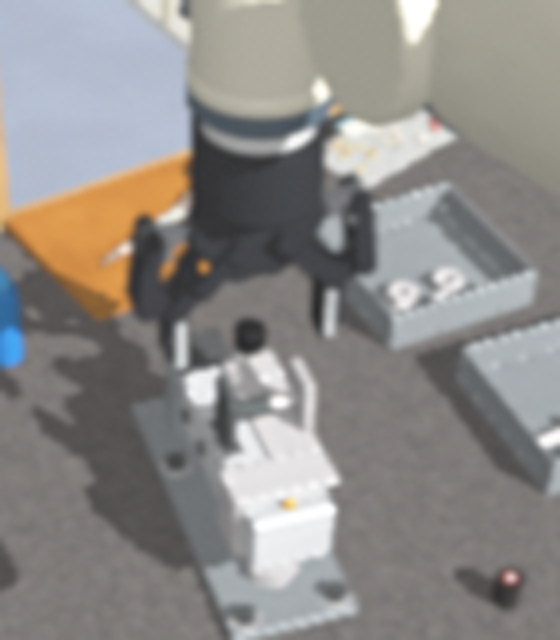

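The fingers straddle the knob, at (250,333) in the zoom, with roughly even gaps. Closing now.

apply_moves(plan=[[[0, 0, 0, 0, 0, 0, 0.4], [0, 0, 0, 0, 0, 0, 0.7], [0, 0, 0, 0, 0, 0, 1], [0, 0, 0, 0, 0, 0, 1], [0, 0, 0, 0, 0, 0, 1], [0, 0, 0, 0, 0, 0, 1], [0, 0, 0, 0, 0, 0, 1], [0, 0, 0, 0, 0, 0, 1]]], grip_force=40)

```text
clock: 3.7
eef_pos: [0.5417, -0.0003, 0.1036]
orientation: [0.0, 0.994, -0.109, 0.0]
contact_force: [-0.1, -1.5, 2.4]
opening: 0.018
```

apply_moves(plan=[[[0, 0, -0.01, 0, 0, 0, 1], [0, 0, -0.015, 0, 0, 0, 1], [0, 0, -0.015, 0, 0, 0, 1], [0, 0, -0.02, 0, 0, 0, 1], [0, 0, -0.03, 0, 0, 0, 1], [0, 0, -0.03, 0, 0, 0, 1], [0, 0, 0, 0, 0, 0, 1]]])

```text
clock: 4.4
eef_pos: [0.5432, -0.0002, 0.2305]
orientation: [-0.0, 0.994, -0.109, 0.005]
contact_force: [-0.1, -0.2, 0.4]
opening: 0.0181
```

```bash
python3 - <<'E'
from h import *
plan([.4865,-.2267,.22],Rdown(81.7))
im,d=vision.read_camera("scene"); cv2.imwrite(f"pics/scene2.png",im[:,:,::-1]); zoom(im,240,80,380,260,3.2,"pics/s2z.png")
E
```

```text
pos [ 0.5432 -0.0002  0.2305] tool shift mm [ -6.5219 233.4434  10.0749] t 4.4 F [-0.0716 -0.2018  0.4077] op 0.018146767621456686
rotvec deg [  0.4046  -0.5264 -94.1888]
```

View pics/s2z.png

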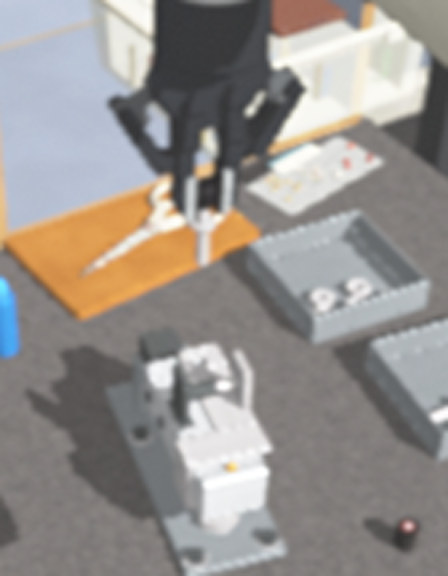

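Pin is out and hanging upright in the jaws. Before tilting it I'll check what stands to the robot's right.

```bash
python3 - <<'E'
from h import *
a=np.load("pics/top0.npz");P=cloud("top",a['d'])
for u,v in[(480,150),(480,200),(480,300),(500,200),(450,150),(462,197),(460,250),(540,200)]: print(u,v,P[v,u])
E
```

```text
480 150 [ 0.6797 -0.436   0.165 ]
480 200 [ 0.5619 -0.4344  0.1628]
480 300 [ 0.3323 -0.4295  0.163 ]
500 200 [ 0.5627 -0.4809  0.1645]
450 150 [ 0.8136 -0.5964 -0.4199]
462 197 [ 0.6605 -0.6887 -0.5427]
460 250 [ 0.4592 -0.6963 -0.5883]
540 200 [ 0.5648 -0.5756  0.1652]
```

apply_moves(plan=[[[-0.001, 0.04, 0, 0, 0, 0, 1], [-0.001, 0.047, 0, 0, 0, 0, 1], [-0.001, 0.047, 0, 0, 0, 0, 1], [-0.001, 0.047, 0, 0, 0, 0, 1], [-0.002, 0.047, 0, 0, 0, 0, 1], [0, 0.005, 0, 0, 0, -8.5, 1], [0, 0, 0, 0, 0, -8.5, 1], [0, 0, 0, 0, 0, -8.5, 1], [0, 0, 0, 0, 0, -8.5, 1], [0, 0, 0, 0, 0, -8.5, 1], [0, 0, 0, 0, 0, -8.5, 1], [0, 0, 0, 0, 0, -8.5, 1]]])

```text
clock: 5.65
eef_pos: [0.4849, -0.2262, 0.2225]
orientation: [-0.001, 0.916, 0.402, -0.0]
contact_force: [-0.1, 0.2, -0.2]
opening: 0.0183
```

```bash
python3 -c "
from h import *
plan([.4865,-.2267,.22],Rdown(81.7))"
```

```text
pos [ 0.4849 -0.2262  0.2225] tool shift mm [0.6831 1.5271 2.4642] t 5.65 F [-0.0744  0.2312 -0.1624] op 0.018254957018685316
rotvec deg [ -0.0908  -0.0067 -34.3484]
```

The black bench to the right is 0.165 m high from y<-0.42, so I'll lean the tool to +y (knob to +y) by 40°.

apply_moves(plan=[[[0, 0, 0, 0, 0, -8.5, 1], [0, 0, 0, 0, 0, -8.5, 1], [0, 0, 0, 0, 0, -8.5, 1], [0, 0, 0, 0, 0, -8.8, 1], [0, 0, 0, 0, -8, 0, 1], [0, 0, 0, 0, -8, 0, 1], [0, 0, 0, 0, -8, 0, 1], [0, 0, 0, 0, -8, 0, 1], [0, 0, 0, 0, -8, 0, 1], [0, 0, 0, 0, 0, 0, 1], [0, 0, 0, 0, 0, 0, 1]]])

```text
clock: 6.75
eef_pos: [0.4852, -0.2255, 0.2221]
orientation: [0.221, 0.714, 0.612, -0.26]
contact_force: [-0.6, -0.7, 0.1]
opening: 0.0183
```

```bash
cat > tr.py <<'E'
from h import *
an=np.radians(-8.0); m=np.array([.4747,-.225])
Rz=np.array([[np.cos(an),-np.sin(an),0],[np.sin(an),np.cos(an),0],[0,0,1]])
th=np.radians(40); zt=Rz@np.array([0,-np.sin(th),-np.cos(th)])
def tgt(kx,ky,kz): 
    K=np.r_[m,0]+Rz@np.array([kx,ky,kz]); return K+zt*.016
yt=Rz@np.array([1.,0,0]); RT=np.c_[np.cross(yt,zt),yt,zt]
E
python3 - <<'E'
from tr import *
plan(tgt(.016,.028,.2),RT)
from workcell import telemetry
print(telemetry.read_state()['qpos'], tgt(.016,.028,.063))
im,d=vision.read_camera("scene"); cv2.imwrite(f"pics/scene3.png",im[:,:,::-1])
E
```

```text
pos [ 0.4852 -0.2255  0.2221] tool shift mm [34.9107  5.3537 15.6057] t 6.75 F [-0.5759 -0.7189  0.1028] op 0.01827782593700825
rotvec deg [-0.6233 -0.1395 -0.526 ]
[-0.0843 -0.1263  1.6016 -0.6995  1.6903 -0.0098] [ 0.493  -0.2097  0.0507]
```

View pics/scene3.png

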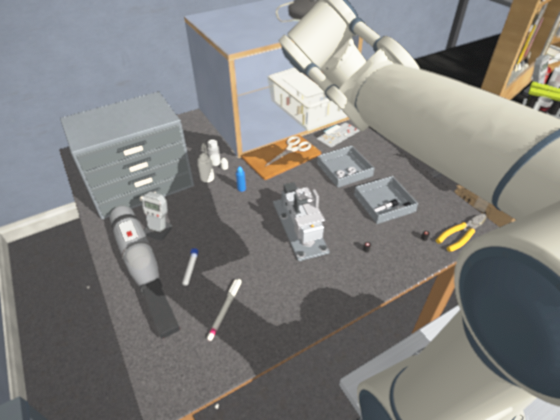

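```bash
python3 - <<'E'
from tr import *
print(proj("scene",[.4852,-.2255,.222]),proj("top",[.4852,-.2255,.222]))
im,d=vision.read_camera("top"); zoom(im,160,80,460,300,2.6,"pics/top3.png")
E
```

```text
[[397.0349 132.4697]] [[398.2854 229.7967]]
```

View pics/top3.png

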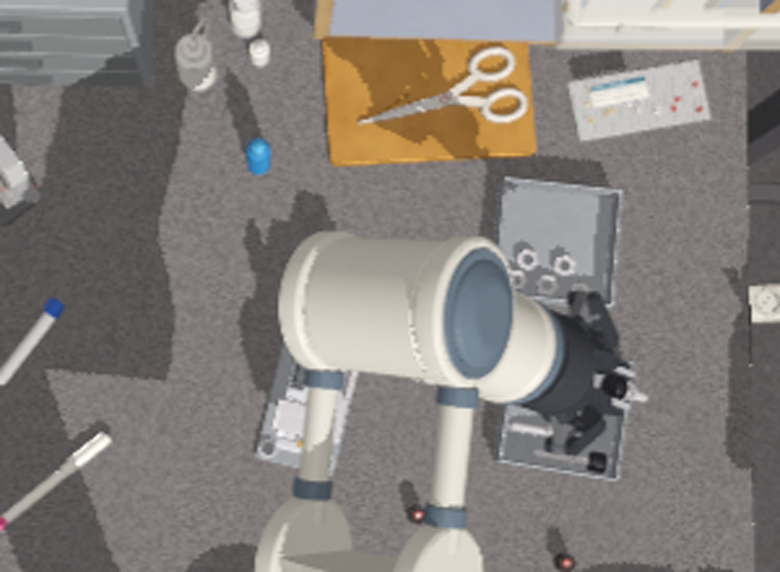

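```bash
python3 - <<'E'
from tr import *
im,d=vision.read_camera("top");P=cloud("top",d)
for U in[(300,300),(330,300),(380,300),(420,300),(480,320),(320,440),(455,440),(530,340),(380,250),(380,365)]:
    u=int(U[0]/2.6+160);v=int(U[1]/2.6+80); print(U,P[v,u])
plan(tgt(.016,.028,.2),RT)
E
```

```text
(300, 300) [0.5211 0.0499 0.4917]
(330, 300) [0.5198 0.0329 0.5051]
(380, 300) [0.5177 0.0033 0.5274]
(420, 300) [ 0.5151 -0.0169  0.5514]
(480, 320) [ 0.5052 -0.0531  0.5403]
(320, 440) [0.4357 0.034  0.454 ]
(455, 440) [ 0.4363 -0.0432  0.519 ]
(530, 340) [ 0.5062 -0.1049  0.4299]
(380, 250) [0.5497 0.0023 0.5122]
(380, 365) [0.4811 0.0007 0.5041]
pos [ 0.4852 -0.2272  0.2243] tool shift mm [37.6825  4.9028 16.1438] t 6.9 F [-0.2756 -0.3167  0.6734] op 0.01779184705921603
rotvec deg [-0.5673 -0.0968 -0.8336]
```

Clearance looks fine: the wrist is above 0.4 m and comes down by 0.16. Lowering the pin toward the tray floor.

apply_moves(plan=[[[0.036, 0.005, 0.016, 0, 0, 0, 1], [0.016, 0, 0.019, 0, 0, 0, 1], [0.016, 0, 0.019, 0, 0, 0, 1], [0.016, 0, 0.019, 0, 0, 0, 1], [0.016, 0, 0.019, 0, 0, 0, 1], [0.008, 0, 0.01, 0, 0, 0, 1], [0, 0, 0, 0, 0, 0, 1], [0, 0, 0, 0, 0, 0, 1]]])

```text
clock: 7.7
eef_pos: [0.4933, -0.2109, 0.0771]
orientation: [0.223, 0.715, 0.61, -0.26]
contact_force: [1.0, 0.3, -0.4]
opening: 0.0179
```

```bash
python3 - <<'E'
from tr import *
plan(tgt(.016,.028,.058),RT)
im,d=vision.read_camera("top"); zoom(im,335,140,435,270,4.5,"pics/top4.png")
E
```

```text
pos [ 0.4933 -0.2109  0.0771] tool shift mm [20.9993 -0.4808 23.2903] t 7.7 F [ 1.0127  0.3222 -0.3862] op 0.0178768721646869
rotvec deg [-0.5504  0.0002 -0.7966]
```

View pics/top4.png

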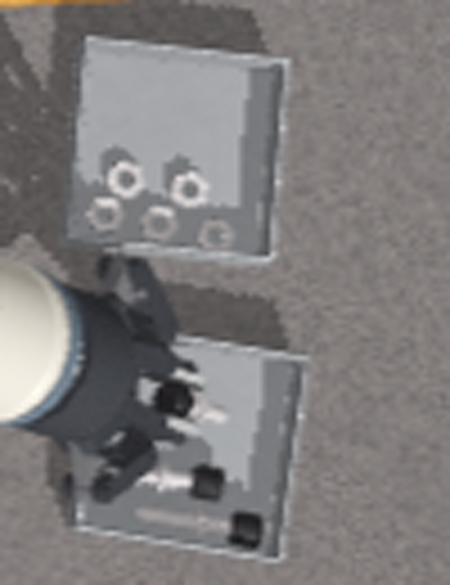

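The pin hangs over the free half of the pin tray, with the knob at (175,398) in the zoom. I'll lower it the rest.

apply_moves(plan=[[[0.009, 0, 0.01, 0, 0, 0, 1], [0.007, 0, 0.008, 0, 0, 0, 1], [0.005, 0, 0.005, 0, 0, 0, 1], [0.001, 0, 0.002, 0, 0, 0, 1], [0.001, 0, 0.001, 0, 0, 0, 1], [0, 0, 0, 0, 0, 0, 1]]])

```text
clock: 8.35
eef_pos: [0.493, -0.2093, 0.0411]
orientation: [0.222, 0.714, 0.611, -0.26]
contact_force: [0.2, 0.2, 0.5]
opening: 0.0185
```

apply_moves(plan=[[[0, 0, 0, 0, 0, 0, 0.75], [0, 0, 0, 0, 0, 0, 0.7], [0, 0, 0, 0, 0, 0, 0.65], [0, 0, 0, 0, 0, 0, 0.65], [0, 0, 0, 0, 0, 0, 0.65], [0, 0, 0, 0, 0, 0, 0.65]]])

```text
clock: 8.95
eef_pos: [0.493, -0.2093, 0.0411]
orientation: [0.222, 0.714, 0.611, -0.26]
contact_force: [-1.1, -1.3, -0.5]
opening: 0.03
```

```bash
python3 - <<'E'
from tr import *
im,d=vision.read_camera("top"); zoom(im,335,140,435,270,4.5,"pics/top5.png")
E
```

```text
(no output)
```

View pics/top5.png

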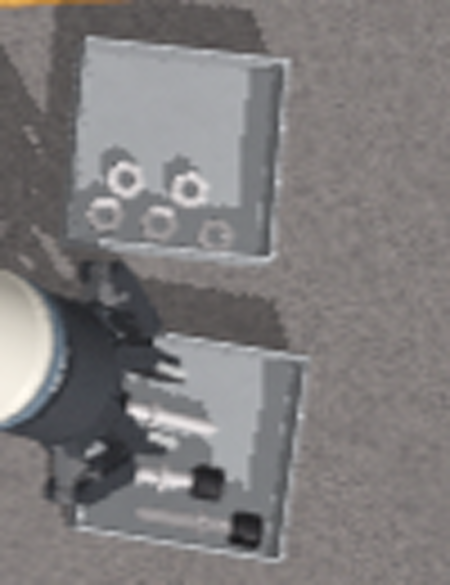

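The pin lies on the tray floor with its tip at (213,428). Backing straight up.

apply_moves(plan=[[[-0.013, 0, -0.015, 0, 0, 0, 0.65], [-0.026, 0, -0.031, 0, 0, 0, 0.65], [-0.026, 0, -0.031, 0, 0, 0, 0.65], [-0.026, 0, -0.031, 0, 0, 0, 0.5], [-0.026, 0, -0.031, 0, 0, 0, 0], [0, 0, 0, 0, 8, 0, 0], [0, 0, 0, 0, 8, 0, 0], [0, 0, 0, 0, 8, 0, 0], [0, 0, 0, 0, 8, 0, 0], [0, 0, 0, 0, 8, 0, 0], [0, 0, 0, 0, 0, 0, 0]]])

```text
clock: 10.1
eef_pos: [0.4921, -0.2127, 0.2247]
orientation: [0.001, 0.761, 0.648, 0.001]
contact_force: [-0.2, 0.0, -0.9]
opening: 0.0853
```

```bash
cat > db.py <<'E'
from h import *
an=np.radians(-12.4); ball=np.array([.458,.0325])
Rm=np.array([[np.cos(an),-np.sin(an)],[np.sin(an),np.cos(an)]])
def g(z,x=.042,y=0.): return np.r_[ball+Rm@[x,y],z]
E
python3 - <<'E'
from db import *
plan(g(.24),Rdown(-12.4))
im,d=vision.read_camera("top"); zoom(im,335,140,435,270,4.5,"pics/top6.png")
im,d=vision.read_camera("scene"); zoom(im,340,140,440,240,5,"pics/s6.png")
E
```

```text
pos [ 0.4921 -0.2127  0.2247] tool shift mm [234.2852 -30.7432 -15.1478] t 10.1 F [-0.1908  0.0121 -0.9195] op 0.08534770882621602
rotvec deg [ 0.0613 -0.1351 93.2255]
```

View pics/top6.png

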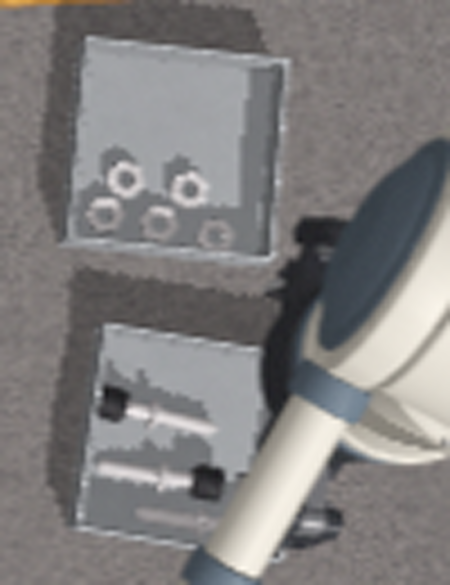

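View pics/s6.png

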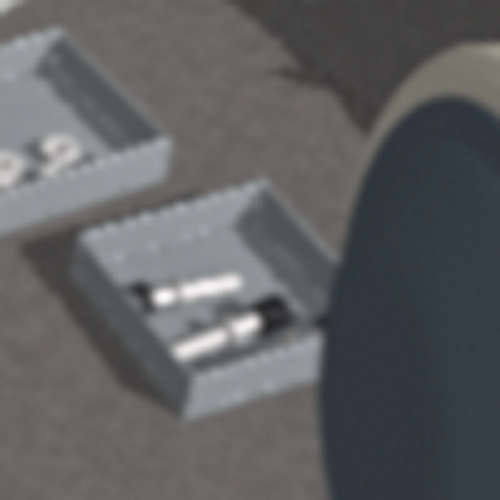

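The pin is flat in the pin tray, knob at (112,403) in the zoom, and the other pins haven't moved. Now over to the handle.

apply_moves(plan=[[[0.047, -0.006, -0.015, 0, 0, 0, 0], [0.047, -0.006, 0, 0, 0, 0, 0], [0.047, -0.006, 0, 0, 0, 0, 0], [0.047, -0.006, 0, 0, 0, 0, 0], [0.046, -0.007, 0, 0, 0, 0, 0], [0, 0, 0, 0, 0, 8.5, 0], [0, 0, 0, 0, 0, 8.5, 0], [0, 0, 0, 0, 0, 8.5, 0], [0, 0, 0, 0, 0, 8.5, 0], [0, 0, 0, 0, 0, 8.5, 0], [0, 0, 0, 0, 0, 8.5, 0]]])

```text
clock: 11.3
eef_pos: [0.498, 0.0279, 0.238]
orientation: [0.001, 0.966, 0.258, -0.0]
contact_force: [0.2, -0.3, 0.0]
opening: 0.0855
```

apply_moves(plan=[[[0, 0, 0, 0, 0, 8.5, 0], [0, 0, 0, 0, 0, 8.5, 0], [0, 0, 0, 0, 0, 8.5, 0], [0, 0, 0, 0, 0, 8.5, 0], [0, 0, 0, 0, 0, 8.2, 0], [0, 0, 0, 0, 0, 0, 0], [0, 0, 0, 0, 0, 0, 0]]])

```text
clock: 12.0
eef_pos: [0.4982, 0.0274, 0.2379]
orientation: [0.001, 0.995, -0.102, 0.0]
contact_force: [0.1, 0.4, 0.6]
opening: 0.0856
```

```bash
python3 - <<'E'
from db import *
plan(g(.094),Rdown(-12.4))
im,d=vision.read_camera("scene"); b=im; zoom(im,240,100,380,260,4,"pics/s7.png")
E
```

```text
pos [0.4982 0.0274 0.2379] tool shift mm [  1.4906   3.5391 143.9198] t 12.0 F [0.0715 0.4461 0.5977] op 0.08561664453070554
rotvec deg [ 0.0694 -0.0414  0.6471]
```

View pics/s7.png

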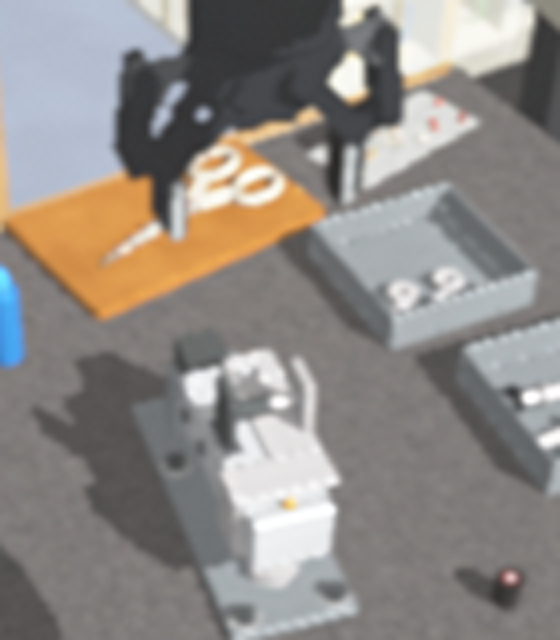

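apply_moves(plan=[[[0.001, 0.004, 0, 0, 0, 0.6, 0], [0, 0, 0.035, 0, 0, 0, 0], [0, 0, 0.035, 0, 0, 0, 0], [0, 0, 0.03, 0, 0, 0, 0], [0, 0, 0.02, 0, 0, 0, 0], [0, 0, 0.015, 0, 0, 0, 0], [0, 0, 0.01, 0, 0, 0, 0], [0, 0, 0, 0, 0, 0, 0]]])

```text
clock: 12.85
eef_pos: [0.4981, 0.0222, 0.0916]
orientation: [0.0, 0.994, -0.11, -0.001]
contact_force: [-0.1, -0.3, -0.2]
opening: 0.0852
```

```bash
python3 - <<'E'
from db import *
plan(g(.094),Rdown(-12.4))
im,d=vision.read_camera("scene"); b=im; zoom(im,260,120,350,260,4.2,"pics/s8.png")
E
```

```text
pos [0.4981 0.0222 0.0916] tool shift mm [ 0.5712 -1.4204 -2.383 ] t 12.85 F [-0.1007 -0.2631 -0.176 ] op 0.08523094169717316
rotvec deg [ 0.0295  0.1016 -0.2871]
```

View pics/s8.png

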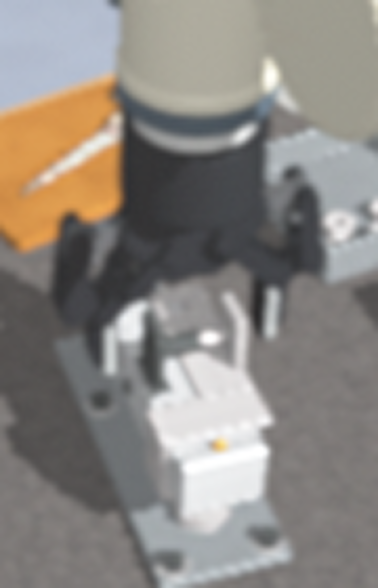

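Both fingers straddle the plates: left finger outside the handle (108,340), right outside the trigger (270,310). Small correction, then squeeze.

apply_moves(plan=[[[0.001, -0.0015, -0.002, 0, 0, 0, 0], [0, 0, 0, 0, 0, 0, 0.2], [0, 0, 0, 0, 0, 0, 0.4], [0, 0, 0, 0, 0, 0, 0.5], [0, 0, 0, 0, 0, 0, 0.7], [0, 0, 0, 0, 0, 0, 1], [0, 0, 0, 0, 0, 0, 1], [0, 0, 0, 0, 0, 0, 1], [0, 0, 0, 0, 0, 0, 1], [0, 0, 0, 0, 0, 0, 1]]], grip_force=80)

```text
clock: 13.9
eef_pos: [0.501, 0.0241, 0.0967]
orientation: [-0.001, 0.994, -0.11, 0.002]
contact_force: [-0.5, 0.6, 8.1]
opening: 0.0375
```

```bash
python3 - <<'E'
from db import *
plan(g(.094),Rdown(-12.4))
im,d=vision.read_camera("scene"); b=im; zoom(im,260,120,350,260,4.2,"pics/s9.png")
E
```

```text
pos [0.501  0.0241 0.0967] tool shift mm [-1.8254  1.096   2.7226] t 13.9 F [-0.4634  0.608   8.1133] op 0.037485652199214944
rotvec deg [-0.1071 -0.1923 -0.2767]
```

View pics/s9.png

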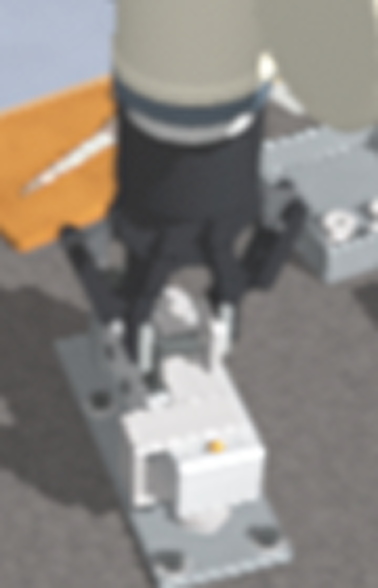

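The trigger is fully squeezed: opening reads 37.5 mm, the same −2 mm bias as the knob read. Lifting straight up.

apply_moves(plan=[[[0, 0, -0.003, 0, 0, 0, 1], [0, 0, -0.004, 0, 0, 0, 1], [0, 0, -0.006, 0, 0, 0, 1], [0, 0, -0.008, 0, 0, 0, 1], [0, 0, -0.01, 0, 0, 0, 1], [0, 0, 0, 0, 0, 0, 1]]])

```text
clock: 14.55
eef_pos: [0.5007, 0.0236, 0.128]
orientation: [-0.0, 0.994, -0.111, 0.001]
contact_force: [-0.1, -0.5, -4.8]
opening: 0.0374
```

```bash
python3 - <<'E'
from db import *
plan(g(.197),Rdown(-12.4))
im,d=vision.read_camera("scene"); b=im; zoom(im,260,100,350,260,3.7,"pics/s10.png")
E
```

```text
pos [0.5007 0.0236 0.128 ] tool shift mm [ -1.3891   0.4519 -69.0078] t 14.55 F [-0.0768 -0.4961 -4.7525] op 0.037440695988261816
rotvec deg [-0.0379 -0.1493 -0.3007]
```

View pics/s10.png

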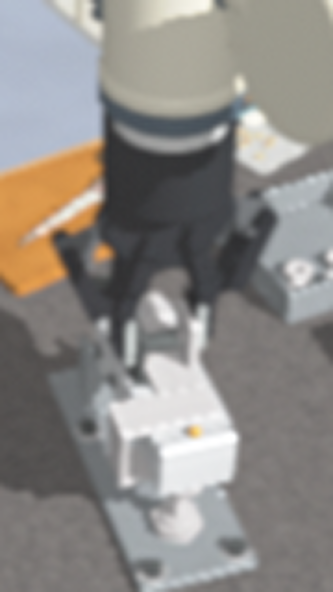

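The drawbar is rising clear with the ball emerging, and the load is about 4.8 N. Continuing to +10 cm.

apply_moves(plan=[[[0, 0, -0.012, 0, 0, 0, 1], [0, 0, -0.015, 0, 0, 0, 1], [0, 0, -0.015, 0, 0, 0, 1], [0, 0, -0.015, 0, 0, 0, 1], [0, 0, -0.008, 0, 0, 0, 1], [0, 0, -0.004, 0, 0, 0, 1], [0, 0, 0, 0, 0, 0, 1], [0, 0, 0, 0, 0, 0, 1], [0, 0, 0, 0, 0, 0, 1]]])

```text
clock: 15.5
eef_pos: [0.4996, 0.0236, 0.1937]
orientation: [0.0, 0.994, -0.111, -0.001]
contact_force: [-0.7, 0.2, -6.4]
opening: 0.0377
```

```bash
python3 - <<'E'
from db import *
plan(g(.197),Rdown(-12.4))
im,d=vision.read_camera("scene"); zoom(im,220,60,420,260,3,"pics/s11.png"); cv2.imwrite("pics/s11f.png",im[:,:,::-1])
P=cloud("scene",d); L=(P[...,:2]-ball)@Rm
# near end face of coupler & top plate away from gripper
ok=(d>0)&(L[...,0]>-.04)&(L[...,0]<.02)&(abs(L[...,1])<.03)&(P[...,2]>.13)&(P[...,2]<.2)
X=np.c_[L[ok],P[ok][:,2]]; print(len(X),X.min(0),X.max(0))
t=X[X[:,2]>.178]; print("top plate",len(t),t.mean(0)); A=np.c_[t[:,:2],np.ones(len(t))]; print("slopes deg",np.degrees(np.linalg.lstsq(A,t[:,2],rcond=None)[0][:2]))
im,d=vision.read_camera("top"); cv2.imwrite("pics/t11f.png",im[:,:,::-1])
E
```

```text
pos [0.4996 0.0236 0.1937] tool shift mm [-0.5437  0.2254 -3.2812] t 15.5 F [-0.6934  0.2299 -6.3945] op 0.0377134676760072
rotvec deg [ 0.0198  0.0961 -0.3007]
744 [-0.0334 -0.0237  0.1404] [0.02   0.0299 0.1892]
top plate 421 [-0.0083  0.0037  0.184 ]
slopes deg [5.9479 0.9419]
```

View pics/s11.png

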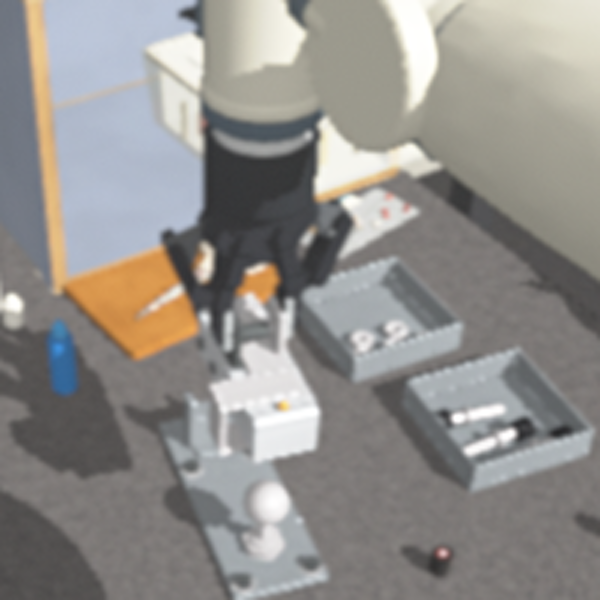

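View pics/t11f.png

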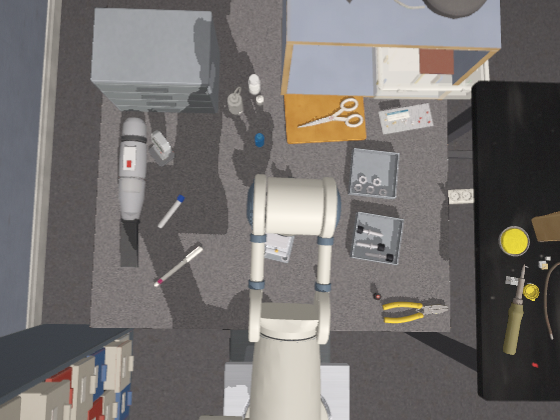

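Held high over the mount, ball exposed, three pins in the tray. I'll compare the tilt with the seated state using the same depth fit, and raise 3 mm.

apply_moves(plan=[[[0, 0, -0.003, 0, 0, 0, 1], [0, 0, 0, 0, 0, 0, 1], [0, 0, 0, 0, 0, 0, 1], [0, 0, 0, 0, 0, 0, 1]]])

```text
clock: 16.0
eef_pos: [0.5, 0.0235, 0.1977]
orientation: [-0.0, 0.994, -0.111, 0.0]
contact_force: [-0.8, -0.1, -5.8]
opening: 0.0372
```

```bash
python3 - <<'E'
from db import *
plan(g(.197),Rdown(-12.4))
im1,d1=vision.read_camera("scene"); d0=np.load("pics/scene0.npz")['d']
for d,h in((d0,0),(d1,.1)):
    P=cloud("scene",d); L=(P[...,:2]-ball)@Rm; Z=P[...,2]-h
    ok=(d>0)&(L[...,0]>-.02)&(L[...,0]<.02)&(abs(L[...,1])<.018)&(Z>.075)&(Z<.1)
    X=np.c_[L[ok],Z[ok]]
    A=np.c_[X[:,:2],np.ones(len(X))]; c=np.linalg.lstsq(A,X[:,2],rcond=None)[0]; print(len(X),X.mean(0),np.degrees(c[:2]),"resid",np.std(X[:,2]-A@c))
E
```

```text
pos [0.5    0.0235 0.1977] tool shift mm [-0.9068  0.2716  0.7346] t 16.0 F [-0.8166 -0.0957 -5.7913] op 0.03716030281538135
rotvec deg [-0.0005 -0.0034 -0.3058]
192 [-0.0015 -0.0005  0.088 ] [5.1008 0.6953] resid 0.0017313830880878343
222 [-0.0011 -0.0002  0.089 ] [ 5.2057 -0.0759] resid 0.00145323895802822
```

The tilt hasn't changed from seated (<1°), and the rise is about 101 mm. Handing in.

```bash
python3 -c "
from workcell import arm
print(arm.sign_off())"
```

```text
the job is handed in; nothing more can be done
None
```

The drawbar is unhitched and held about 10 cm above its mount, and the job was handed in at about 16 s of the 51 s allowed.

I pulled the safety pin straight up and laid it in the tray with the other pins. I then squeezed the trigger fully toward the handle with the coupler still on the ball, and lifted the drawbar straight up.

**Last checks:**
- **Height and tilt:** by depth the coupler is about 101 mm higher than it sat. Its tilt matches the seated state to within 1°. The fit showed a 5° slope along x both before and after the lift, so I read that as a measurement effect, not tilt.
- **Position:** the gripper is within about 1 mm of its spot over the mount, and the ball is exposed.
- **Grip:** the latch is held open at a reading of 37 mm, where 40 mm was expected. The 20 mm knob also read about 2 mm low, so this looks like a reading offset. The load on the wrist is about 6 N.
- **Pin and bystanders:** three pins lie in the pin tray, and the nuts and the other visible things look unmoved. One sanding drum was hidden under the forearm in the final top picture; it was visible in earlier views and I never went near it.
- **Contact:** while squeezing, the tool felt about 8 N of upward push, probably the fingertips touching the coupler top. That is well below the 40 N limit.

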